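# Bed a rocking carving board on its wedges

### The job

The board with the carving panel must sit solid on its four corner wedges before anyone takes a mallet to it, but one corner still rocks. Press down with a fingertip on one bare corner after another until you find the one that gives, push the wedge under that corner straight in by its thick end until it jams, then press that corner firmly for a moment to prove that it no longer gives. Only press and push, pick nothing up, leave the other three wedges where they are and the board level, and do not disturb the tools lying about.

Things in the scene. Friction and masses are not known exactly. Their poses are not given: they have to be found in the camera images.
- board: pale board 230 (x) x 216 (y) x 16 mm, origin at the centre of its underside, 16 mm over the bench, y to the left. On its middle is fixed a carving panel 220 (x) x 130 (y) mm whose top is 63 mm over the bench; bare strips 43 mm wide stay at left and right, 32 mm over the bench. A sprung screw holds the centre: the board only rocks. Three corners bear on their wedges, one (any) does not
- corner_far_left: far, left bare corner of the board (seen from the robot), 47 (x) x 40 (y) mm; origin in the middle of its top, the place to press, 23 mm from the panel's side. If it bears on its wedge it sinks less than 1 mm under 5 to 10 N; if it rocks it gives 3 to 4.5 mm under about 3 N, then meets the wedge, and springs back when let go
- corner_far_right: far, right bare corner of the board (seen from the robot), 47 (x) x 40 (y) mm; origin in the middle of its top, the place to press, 23 mm from the panel's side. If it bears on its wedge it sinks less than 1 mm under 5 to 10 N; if it rocks it gives 3 to 4.5 mm under about 3 N, then meets the wedge, and springs back when let go
- corner_near_left: near, left bare corner of the board (seen from the robot), 47 (x) x 40 (y) mm; origin in the middle of its top, the place to press, 23 mm from the panel's side. If it bears on its wedge it sinks less than 1 mm under 5 to 10 N; if it rocks it gives 3 to 4.5 mm under about 3 N, then meets the wedge, and springs back when let go
- corner_near_right: near, right bare corner of the board (seen from the robot), 47 (x) x 40 (y) mm; origin in the middle of its top, the place to press, 23 mm from the panel's side. If it bears on its wedge it sinks less than 1 mm under 5 to 10 N; if it rocks it gives 3 to 4.5 mm under about 3 N, then meets the wedge, and springs back when let go
- wedge_far_left: loose wooden wedge under the far, left corner, 92 x 24 mm, 3.6 mm thick at the thin end, 18.3 at the thick end; origin under its middle, +y to its thick end (outward). It lies on a steel packer 6 mm high (1.5 to 2.5 at the rocking corner). The thick end stands 52 mm out of the board; pushed at its end face along -y it slides with under 1 N until it meets the board (22 to 28 mm at the rocking corner), then jams: 10 N moves it a few mm more
- wedge_far_right: loose wooden wedge under the far, right corner, 92 x 24 mm, 3.6 mm thick at the thin end, 18.3 at the thick end; origin under its middle, +y to its thick end (outward). It lies on a steel packer 6 mm high (1.5 to 2.5 at the rocking corner). The thick end stands 52 mm out of the board; pushed at its end face along -y it slides with under 1 N until it meets the board (22 to 28 mm at the rocking corner), then jams: 10 N moves it a few mm more
- wedge_near_left: loose wooden wedge under the near, left corner, 92 x 24 mm, 3.6 mm thick at the thin end, 18.3 at the thick end; origin under its middle, +y to its thick end (outward). It lies on a steel packer 6 mm high (1.5 to 2.5 at the rocking corner). The thick end stands 52 mm out of the board; pushed at its end face along -y it slides with under 1 N until it meets the board (22 to 28 mm at the rocking corner), then jams: 10 N moves it a few mm more
- wedge_near_right: loose wooden wedge under the near, right corner, 92 x 24 mm, 3.6 mm thick at the thin end, 18.3 at the thick end; origin under its middle, +y to its thick end (outward). It lies on a steel packer 6 mm high (1.5 to 2.5 at the rocking corner). The thick end stands 52 mm out of the board; pushed at its end face along -y it slides with under 1 N until it meets the board (22 to 28 mm at the rocking corner), then jams: 10 N moves it a few mm more
- mallet: round wooden carver's mallet standing on its head, 69 mm across, 202 mm tall; origin under its centre; leave it alone
- gouge: carving gouge lying on the bench, 235 mm long, 24 mm thick; origin under its middle, long axis y, handle at +y; leave it alone
- pencil: flat carpenter's pencil lying on the bench, 173 mm long, 12 mm wide, 8 mm thick; origin under its middle, long axis y; leave it alone
- square: try square lying on the bench, 195 x 118 mm, stock 16 mm thick; origin under its middle; leave it alone
Mind the look-alikes: they are no part of the job. What is shaped like the wedge_near_left but green or yellow is not meant.

How it is judged:
On the way, in this order (a step that is already met when the one before it is completed fails the run):
1. the corner that rocks is found: pressed with a finger, it gives by more than 2 mm (((contact force between the fingers and corner_far_left above 1 N and height (world z) of corner_far_left below 0.03 m) or (contact force between the fingers and corner_far_right above 1 N and height (world z) of corner_far_right below 0.03 m) or (contact force between the fingers and corner_near_left above 1 N and height (world z) of corner_near_left below 0.03 m) or (contact force between the fingers and corner_near_right above 1 N and height (world z) of corner_near_right below 0.03 m))), for 0.1 s.
2. one wedge only is pushed in by more than 18 mm, and the board is level (every corner within 1.5 mm) (((y of wedge_far_left in the frame of board below 0.096 m and x of wedge_far_left in the frame of board between 0.085 and 0.109 m and distance of each of wedge_far_right, wedge_near_left, wedge_near_right from where it was at the start of the episode below 0.008 m) or (y of wedge_far_right in the frame of board above -0.096 m and x of wedge_far_right in the frame of board between 0.085 and 0.109 m and distance of each of wedge_far_left, wedge_near_left, wedge_near_right from where it was at the start of the episode below 0.008 m) or (y of wedge_near_left in the frame of board below 0.096 m and x of wedge_near_left in the frame of board between -0.109 and -0.085 m and distance of each of wedge_far_left, wedge_far_right, wedge_near_right from where it was at the start of the episode below 0.008 m) or (y of wedge_near_right in the frame of board above -0.096 m and x of wedge_near_right in the frame of board between -0.109 and -0.085 m and distance of each of wedge_far_left, wedge_far_right, wedge_near_left from where it was at the start of the episode below 0.008 m)) and height (world z) of corner_far_left between 0.0305 and 0.0335 m and height (world z) of corner_far_right between 0.0305 and 0.0335 m and height (world z) of corner_near_left between 0.0305 and 0.0335 m and height (world z) of corner_near_right between 0.0305 and 0.0335 m), for 0.2 s.
3. the corner above the pushed wedge is pressed with more than 3 N and gives less than 1.1 mm ((((y of wedge_far_left in the frame of board below 0.096 m and x of wedge_far_left in the frame of board between 0.085 and 0.109 m and distance of each of wedge_far_right, wedge_near_left, wedge_near_right from where it was at the start of the episode below 0.008 m) and contact force between the fingers and corner_far_left above 3 N and height (world z) of corner_far_left above 0.0309 m) or ((y of wedge_far_right in the frame of board above -0.096 m and x of wedge_far_right in the frame of board between 0.085 and 0.109 m and distance of each of wedge_far_left, wedge_near_left, wedge_near_right from where it was at the start of the episode below 0.008 m) and contact force between the fingers and corner_far_right above 3 N and height (world z) of corner_far_right above 0.0309 m) or ((y of wedge_near_left in the frame of board below 0.096 m and x of wedge_near_left in the frame of board between -0.109 and -0.085 m and distance of each of wedge_far_left, wedge_far_right, wedge_near_right from where it was at the start of the episode below 0.008 m) and contact force between the fingers and corner_near_left above 3 N and height (world z) of corner_near_left above 0.0309 m) or ((y of wedge_near_right in the frame of board above -0.096 m and x of wedge_near_right in the frame of board between -0.109 and -0.085 m and distance of each of wedge_far_left, wedge_far_right, wedge_near_left from where it was at the start of the episode below 0.008 m) and contact force between the fingers and corner_near_right above 3 N and height (world z) of corner_near_right above 0.0309 m))), for 0.1 s.
At the end, for the whole second after the job is handed in: One wedge, that of the corner which rocked, is pushed in by more than 18 mm and still lies under its corner (within 12 mm of its line), the other three wedges have moved less than 8 mm, every corner's top is within 1.5 mm of its level height (32 mm above the bench), and all is at rest (all of step 2 and linear speed of each of wedge_far_left, wedge_far_right, wedge_near_left, wedge_near_right below 0.01 m/s); the robot touches nothing.
It fails at once if a wedge is lifted or tipped: its underside rises above 16 mm or it tilts by more than 0.3 rad (height (world z) of any of wedge_far_left, wedge_far_right, wedge_near_left, wedge_near_right above 0.016 m or angle between any of wedge_far_left, wedge_far_right, wedge_near_left, wedge_near_right's own z axis and vertical above 0.3 rad).
It fails at once if the mallet, gouge, pencil or square is moved by more than 20 mm (distance of any of mallet, gouge, pencil, square from where it was at the start of the episode above 0.02 m).
It also fails if it takes over 72 s, if anything falls off the work surface, if the arm or the gripper's body presses on something with over 40 N, if the wrist force passes 120 N, or if a joint passes its speed limit or range.

### The arm

A 6-joint arm with a two-finger parallel gripper is mounted at the origin on a cart in front of the work surface, level with it; the furniture and walls round the work are solid. World frame = base frame: x ahead of the robot, y to its left, z up, the work surface at z = 0. Lengths are in m, angles in rad, forces in N, time in s.
With the tool pointing down it reaches from about 0.275 to 0.75 m from the base axis. Payload 10.2 kg.
Tool frame: the origin (TCP) lies midway between the tips of the shut fingers; the grasp point (between the pads) lies 19 mm behind it (grasp_offset is the distance from the TCP to the grasp point, in m); z points along the fingers, y is the line along which they close (so a half turn about z gives the same grasp; the last joint's range is limited). The gripper opens to 85 mm and grips with 20 to 120 N. Pads are 22 mm wide; open, the fingers measure 114 mm over their backs; the gripper's body (76 mm by 85 mm) begins 54 mm behind the grasp point. The pads swing forward as they close: fully open they stand 13 mm farther back than shut.
Start: joints at [-1.548, 0.313, 1.498, -0, 1.331, -0.223], TCP at [0.128, -0.509, 0.231] pointing down, gripper open.
Joint ranges: [-2.94, 2.94], [-0.97, 2.17], [0.19, 2.56], [-1.23, 4.37], [0.02, 3.11], [-2.88, 2.88]. Speed limits (rad/s): [2.39, 2.39, 3.01, 3.14, 3.14, 3.14].

### API

Orientations are given as a rotation vector (axis times angle).
In Python, from rig import * gives the robot as it stands.
- The arm moves only by the tool arm_command, never from a script. Its argument "steps" is a list of rows, each a list of 3 entries, a list of its own where there are three numbers: the shift along the tool's x, y, z scaled (see below), then the turn about the tool's z scaled (see below), then the finger opening in mm, from 0 to 85.4. In form: [[[tx, ty, tz], turn, jaw], ...]. A call has 1 to 5 rows; each row is the pose to reach, as a shift and turn from the pose commanded when the call began, along the tool's axes at that moment, turning the shorter way round; what a row does not reach only later rows make up. The controller multiplies each number of a shift by 0.1 m and each number of a turn by pi rad. A row lasts 1/12 s, in which the tool goes at most 41.7 mm and 7.16 degrees, less where a joint would pass 70% of its speed; a pose out of reach is approached as far as the arm can. A call with a number of a shift or a turn outside -1 to 1 is refused whole. A call with a gripper value outside its range is refused whole. The fingers move at their own pace and stop on an object; "squeeze" is the grip in N (left out, the last holds). Time passes only in rows, so rows that repeat a pose let the fingers close. It gives the time, the measured TCP pose, the force, the opening and the grip force at its end, in the units of the state.
- observe(): the state, without advancing time (a new reading comes with each control period).
- grab_frame(name): name is "scene" or "top"; returns a dict with "frame" (400x640x3 uint8, blue, green, red), "mtx" (3x3 intrinsics, pixels), "xyz" and "attitude" of the camera in the world. Camera axes: x right, y up, looking along -z (the intrinsics and any distortion apply to the point x, -y, -z); pixel columns grow to the right and rows downward; lengths in m; the calibration is good to about 2 mm. A picture is of the moment at which its call begins. There is no depth.
- finish_job(): hands the job in; it is judged then, once.
Trained networks look in a picture, given as the dict that the camera call returned (one of the last four; its "shot" number tells which), for a name from the list of things; names that differ only in an ending like _2 or _b are one class to them, and where a whole thing is asked for, a point or a joint stands for the part that bears it (a point fixed in the world has none). Each returns a list of dicts, best first, with "conf" (0 to 1); they miss things now and then, are a little off and sometimes report something else, mostly with a low value. They report only what shows in the picture. A call takes as long as a camera call. They do not tell look-alikes from the thing itself.
- silhouettes(label, picture): "region" (400x640 bool, what is visible of it) and "bbox" ([left, top, width, height] in pixels, round what is visible of it).
The state is a dict: "time": time; "joints": joint angles; "qd": joint speeds; "joint_torque": joint torques, N m; "eef_pos": TCP position; "ee_rot": TCP orientation; "ft_force": force on the tool from outside, world axes, zero at the start; "ft_torque": the same for the moment, N m; "finger_gap": finger opening in m; "gripper_force": force on a finger pad.
Only numpy, scipy, OpenCV 4.12 (cv2) and the standard library are available. Lean on these libraries where they do the work, as an engineer would, in place of code of your own. Each camera call takes 0.05 s, during which the arm holds its last target. There are 200 camera calls.

## Working session

There is one attempt and no reset: what is moved stays moved. The work goes in short steps, Python scripts to look and compute and a tool call to move; the robot and the scene stay as the last step left them, time stands still between calls to the robot, and variables do not carry over. Pictures are saved under pics/ and viewed, at most 10 in all, crops included, and the job is handed in when it is done.

Besides the shell and the picture viewer there is one more tool, called after ">>>" by a JSON object that holds its "fn" and its "kwargs", one argument or row to a line. arm_command: Moves the arm, as the interface text tells. Its arguments: {"type":"object","properties":{"steps":{"type":"array"},"squeeze":{"type":"number"}},"required":["steps"]}

```bash
mkdir -p pics
cat > h.py <<'E'
from rig import *
import numpy as np, cv2
from scipy.spatial.transform import Rotation as R
def rot(a):
    a=np.array(a,float)
    if a.shape==(3,3): return a
    return R.from_rotvec(a).as_matrix() if a.size==3 else R.from_quat(a).as_matrix()
def at_z(p,uv,z):
    K=np.array(p["mtx"]);d=np.linalg.inv(K)@[uv[0],uv[1],1]
    d=rot(p["attitude"])@[d[0],-d[1],-d[2]];o=np.array(p["xyz"])
    return o+d*(z-o[2])/d[2]
def proj(p,X):
    c=rot(p["attitude"]).T@(np.array(X)-p["xyz"]);q=np.array(p["mtx"])@[c[0],-c[1],-c[2]]
    return q[:2]/q[2]
E
python3 - <<'E'
from h import *
np.set_printoptions(precision=3,suppress=True)
s=observe();print({k:np.round(v,3) for k,v in s.items()})
for n in("top","scene"):
    p=grab_frame(n);cv2.imwrite(f"pics/{n}0.png",p["frame"])
    print(n,[ (k,np.shape(v)) for k,v in p.items()],p["xyz"],p["attitude"],np.array(p["mtx"]).tolist())
    for l in("board","wedge_near_left","mallet","gouge","pencil","square"):
        for d in silhouettes(l,p):
            ys,xs=np.nonzero(d["region"]);print(l,round(d["conf"],2),d["bbox"],round(xs.mean()),round(ys.mean()),at_z(p,(xs.mean(),ys.mean()),0.02))
E
```

```text
{'time': np.float64(0.0), 'joints': array([-1.548,  0.313,  1.498, -0.   ,  1.331, -0.223]), 'qd': array([-0.002, -0.   , -0.001, -0.001, -0.   , -0.   ]), 'joint_torque': array([ -0.001, -41.227, -25.974,  -0.   ,   0.004,  -0.   ]), 'eef_pos': array([ 0.128, -0.509,  0.231]), 'ee_rot': array([-3.117, -0.385, -0.   ]), 'ft_force': array([-0.246, -0.16 ,  0.411]), 'ft_torque': array([ 0.02 ,  0.023, -0.02 ]), 'gripper_force': np.float64(0.0), 'finger_gap': np.float64(0.086)}
top [('frame', (400, 640, 3)), ('mtx', (3, 3)), ('xyz', (3,)), ('attitude', (3,)), ('shot', ())] [0.444 0.036 1.196] [ 0.105 -0.103 -1.572] [[422.284989786372, 0.0, 314.6733450050488], [0.0, 422.284989786372, 201.00194139943991], [0.0, 0.0, 1.0]]
board 0.88 [306.7, 180.9, 87.6, 90.4] 349 227 [ 0.528 -0.059  0.02 ]
board 0.7 [393.7, 253.5, 16.9, 6.8] 400 256 [ 0.446 -0.199  0.02 ]
wedge_near_left 0.7 [236.0, 144.5, 15.1, 38.0] 243 163 [0.711 0.241 0.02 ]
wedge_near_left 0.58 [297.7, 262.0, 15.3, 11.1] 304 266 [0.419 0.066 0.02 ]
wedge_near_left 0.56 [268.8, 149.3, 31.1, 24.1] 286 160 [0.717 0.117 0.02 ]
wedge_near
[... 535 characters left out ...]
1365109518514, 193.80373802937586], [0.0, 0.0, 1.0]]
board 0.84 [294.7, 178.5, 108.2, 49.5] 349 200 [ 0.541 -0.06   0.02 ]
wedge_near_left 0.73 [271.6, 235.6, 33.9, 12.8] 291 240 [0.455 0.221 0.02 ]
wedge_near_left 0.71 [217.0, 203.8, 20.1, 17.6] 228 210 [0.694 0.261 0.02 ]
wedge_near_left 0.63 [249.8, 193.9, 32.7, 9.2] 263 200 [0.698 0.143 0.02 ]
wedge_near_left 0.61 [213.6, 225.9, 40.0, 29.0] 232 241 [0.539 0.336 0.02 ]
wedge_near_left 0.6 [334.8, 226.0, 22.0, 10.3] 345 230 [0.414 0.082 0.02 ]
mallet 0.8 [169.7, 170.8, 29.9, 84.7] 184 220 [0.712 0.38  0.02 ]
pencil 0.78 [215.6, 226.3, 38.1, 31.8] 232 241 [0.535 0.336 0.02 ]
square 0.57 [181.9, 251.7, 93.9, 32.0] 236 266 [0.437 0.381 0.02 ]
```

Run:
```python
import cv2
t=cv2.imread("pics/top0.png")[120:310,140:470];cv2.imwrite("pics/top0c.png",cv2.resize(t,(792,456),interpolation=cv2.INTER_CUBIC))
t=cv2.imread("pics/scene0.png")[150:300,160:460];cv2.imwrite("pics/scene0c.png",cv2.resize(t,(800,400),interpolation=cv2.INTER_CUBIC))
```

```text
(no output)
```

View pics/top0c.png

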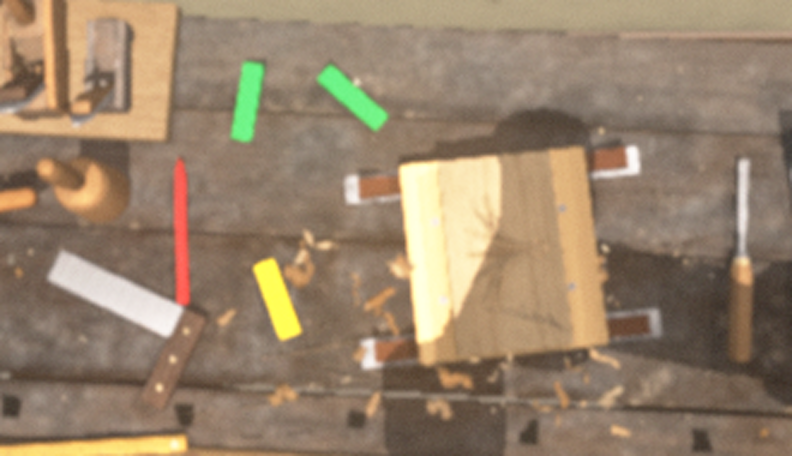

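View pics/scene0c.png

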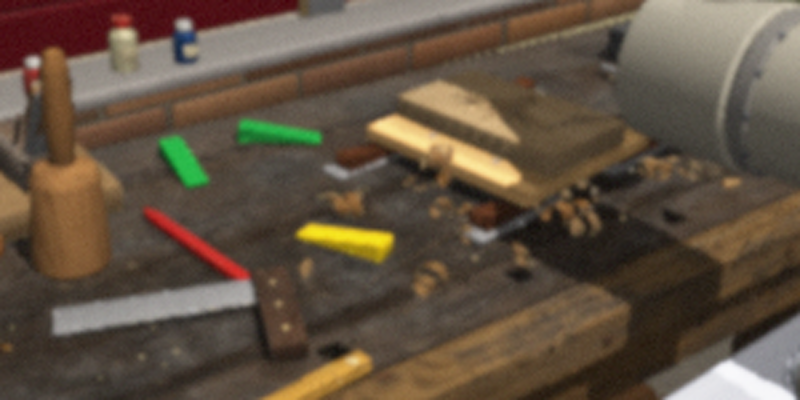

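The top crop shows the board at crop px (402–607, 148–364). Four brown wedges lie on pale packers at its sides, with ends near (360,188), (367,352), (630,160) and (650,323). The two green ones (248,100 and 352,98) and the yellow one (277,298) are loose on the bench, so they are look-alikes. The real wedges are the brown ones under the corners. The scene view agrees. Next I'll fit the board pose from both views.

```bash
cat > fit.py <<'E'
from h import *
from scipy.optimize import minimize
np.set_printoptions(precision=4,suppress=True)
def box(lx,ly,z0,z1): return [[sx*lx/2,sy*ly/2,z] for sx in(-1,1) for sy in(-1,1) for z in(z0,z1)]
def w(q,P):
    c,s=np.cos(q[2]),np.sin(q[2]);P=np.array(P)
    return np.c_[q[0]+c*P[:,0]-s*P[:,1],q[1]+s*P[:,0]+c*P[:,1],P[:,2]]
B=[box(.23,.216,.016,.032),box(.22,.13,.032,.063)]
def mask(p,q,S=4):
    m=np.zeros((400*S,640*S),np.uint8)
    for b in B:
        u=np.array([proj(p,x) for x in w(q,b)])*S
        cv2.fillConvexPoly(m,cv2.convexHull(u.astype(np.int32)),1)
    return cv2.resize(m.astype(np.float32),(640,400),interpolation=cv2.INTER_AREA)
if __name__=="__main__":
    ps=[grab_frame(n) for n in("top","scene")]
    rs=[silhouettes("board",p)[0]["region"].astype(float) for p in ps]
    def fit(ix):
        f=lambda q:sum(np.abs(mask(ps[i],q)-rs[i]).sum()/rs[i].sum() for i in ix)
        r=minimize(f,[.53,-.06,.1],method="Nelder-Mead",options=dict(initial_simplex=[[.53,-.06,.1],[.55,-.06,.1],[.53,-.04,.1],[.53,-.06,.2]],xatol=1e-4,fatol=1e-4))
        print(ix,r.x,r.fun);return r.x
    fit([0]);fit([1]);q=fit([0,1])
    for n,p in zip(("top","scene"),ps):
        im=cv2.resize(p["frame"],None,fx=4,fy=4,interpolation=cv2.INTER_CUBIC)
        L=B+[[[sx*.097+dx,sy*y,z] for dx in(-.012,.012) for y in(.108,.16) for z in(.006,.022)] for sx in(-1,1) for sy in(-1,1)]
        for b in L:
            u=np.array([proj(p,x) for x in w(q,b)])*4+2
            cv2.polylines(im,[cv2.convexHull(u.astype(np.int32))],True,(255,0,255),1)
        c=im[600:1140,1040:1700] if n=="top" else im[640:1000,1040:1700]
        cv2.imwrite(f"pics/fit_{n}.png",c)
    s=observe();T=rot(s["ee_rot"]);print(T)
    for sx,nx in((1,"far"),(-1,"near")):
        for sy,ny in((1,"left"),(-1,"right")):
            print(nx,ny,w(q,[[sx*.0915,sy*.088,.032],[sx*.097,sy*.16,.01]]))
E
python3 fit.py
```

```text
[0] [ 0.5283 -0.0584  0.0987] 0.030975533249686323
[1] [ 0.5304 -0.0543  0.1041] 0.14610669889502761
[0, 1] [ 0.5283 -0.057   0.098 ] 0.18849264030514984
[[ 0.9699  0.2433  0.    ]
 [ 0.2433 -0.9699  0.0001]
 [ 0.     -0.0001 -1.    ]]
far left [[0.6107 0.0395 0.032 ]
 [0.6092 0.1117 0.01  ]]
far right [[ 0.628  -0.1356  0.032 ]
 [ 0.6405 -0.2067  0.01  ]]
near left [[0.4286 0.0216 0.032 ]
 [0.4161 0.0927 0.01  ]]
near right [[ 0.4458 -0.1535  0.032 ]
 [ 0.4474 -0.2257  0.01  ]]
```

View pics/fit_top.png

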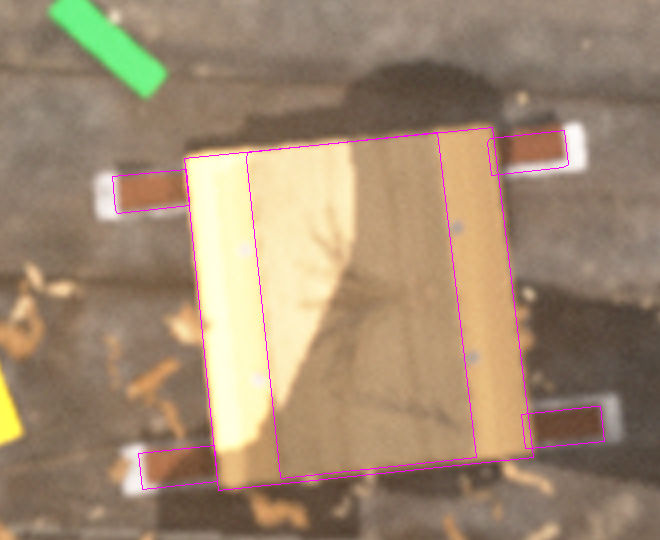

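View pics/fit_scene.png

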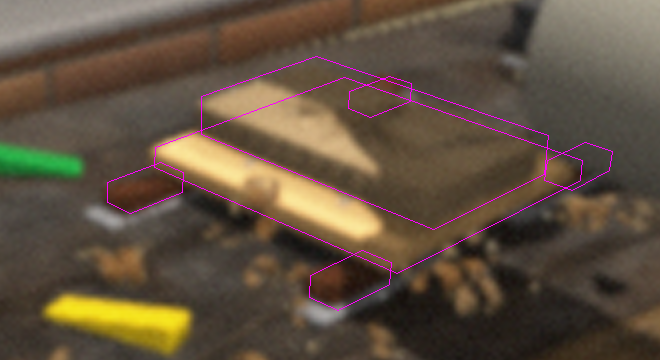

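The top fit lies on the board edges and the wedge outlines to about 2 mm, giving board pose (0.528, −0.058, 0.0985 rad). The scene view agrees to about 4 mm. I'll align the tool with the board and shut the fingers first.

>>> {"fn": "arm_command", "kwargs": {
  "steps": [
    [[0,0,0],0.047,0],
    [[0,0,0],0.047,0],
    [[0,0,0],0.047,0]
  ]
}}

```text
time: 1.15
eef_pos: [0.1278, -0.5092, 0.2313]
ee_rot: [3.138, 0.156, 0.0]
ft_force: [-1.0, -0.1, -1.4]
finger_gap: 0.0518
gripper_force: 0.0
```

>>> {"fn": "arm_command", "kwargs": {
  "steps": [
    [[0.9,-0.8,0.3],0,0],
    [[0.9,-0.8,0.3],0,0],
    [[0.9,-0.8,0.3],0,0],
    [[0.9,-0.8,0.3],0,0]
  ]
}}

```text
time: 1.48
eef_pos: [0.2125, -0.4159, 0.1998]
ee_rot: [-3.133, -0.165, -0.001]
ft_force: [-0.5, -0.1, -0.2]
finger_gap: 0.0006
gripper_force: 0.0
```

>>> {"fn": "arm_command", "kwargs": {
  "steps": [
    [[0.9,-0.8,0.3],0,0],
    [[0.9,-0.8,0.3],0,0],
    [[0.9,-0.8,0.3],0,0],
    [[0.9,-0.8,0.3],0,0]
  ]
}}

```text
time: 1.82
eef_pos: [0.2938, -0.3276, 0.1699]
ee_rot: [-3.133, -0.166, 0.0]
ft_force: [-0.7, -1.4, -0.6]
finger_gap: 0.0004
gripper_force: 0.0
```

>>> {"fn": "arm_command", "kwargs": {
  "steps": [
    [[0.9,-0.8,0.3],0,0],
    [[0.9,-0.8,0.3],0,0],
    [[0.9,-0.8,0.3],0,0],
    [[0.9,-0.8,0.3],0,0]
  ]
}}

```text
time: 2.15
eef_pos: [0.3752, -0.2394, 0.14]
ee_rot: [-3.134, -0.167, 0.001]
ft_force: [0.1, -0.3, -0.3]
finger_gap: 0.0
gripper_force: 0.0
```

>>> {"fn": "arm_command", "kwargs": {
  "steps": [
    [[0.79,-0.78,0.4],0,0],
    [[0.79,-0.78,0.8],0,0],
    [[0.79,-0.78,0.8],0,0],
    [[0.79,-0.78,0.8],0,0],
    [[0.79,-0.78,0.8],0,0]
  ]
}}

```text
time: 2.57
eef_pos: [0.4438, -0.157, 0.0594]
ee_rot: [-3.135, -0.161, 0.005]
ft_force: [0.2, -0.8, 0.4]
finger_gap: 0.0002
gripper_force: 0.0
```

>>> {"fn": "arm_command", "kwargs": {
  "steps": [
    [[0,0,0.1],0,0],
    [[0,0,0.2],0,0],
    [[0,0,0.23],0,0],
    [[0,0,0.23],0,0]
  ]
}}

```text
time: 2.9
eef_pos: [0.4433, -0.1594, 0.0379]
ee_rot: [-3.137, -0.152, 0.001]
ft_force: [0.5, -0.2, 0.4]
finger_gap: -0.0003
gripper_force: 0.0
```

>>> {"fn": "arm_command", "kwargs": {
  "steps": [
    [[0.02,-0.04,0.03],0,0],
    [[0.02,-0.04,0.04],0,0],
    [[0.02,-0.04,0.05],0,0],
    [[0.02,-0.04,0.06],0,0],
    [[0.02,-0.04,0.06],0,0]
  ]
}}

```text
time: 3.32
eef_pos: [0.4455, -0.1544, 0.0323]
ee_rot: [3.138, 0.154, 0.0]
ft_force: [-0.8, 0.2, 0.4]
finger_gap: -0.0001
gripper_force: 0.0
```

>>> {"fn": "arm_command", "kwargs": {
  "steps": [
    [[0,0,0.01],0,0],
    [[0,0,0.01],0,0],
    [[0,0,0.01],0,0]
  ]
}}

```text
time: 3.57
eef_pos: [0.4456, -0.1545, 0.0318]
ee_rot: [3.137, 0.154, 0.001]
ft_force: [-1.8, 0.9, 6.8]
finger_gap: -0.0
gripper_force: 3.4
```

Near right bears: 6.8 N with the tip at 31.8 mm. Far right is next.

>>> {"fn": "arm_command", "kwargs": {
  "steps": [
    [[0,0,-0.2],0,0],
    [[0.3,0,-0.2],0,0],
    [[0.7,0,-0.2],0,0],
    [[0.92,0,-0.2],0,0],
    [[0.92,0,-0.2],0,0]
  ]
}}

```text
time: 3.98
eef_pos: [0.5404, -0.1451, 0.0515]
ee_rot: [3.136, 0.157, 0.005]
ft_force: [0.3, 0.5, -0.2]
finger_gap: 0.0003
gripper_force: 0.0
```

>>> {"fn": "arm_command", "kwargs": {
  "steps": [
    [[0.4,0,0],0,0],
    [[0.8,0,0],0,0],
    [[0.91,0,0],0,0],
    [[0.91,0,0.13],0,0],
    [[0.91,0,0.13],0,0]
  ]
}}

```text
time: 4.4
eef_pos: [0.6256, -0.1359, 0.0351]
ee_rot: [-3.136, -0.154, 0.007]
ft_force: [-1.5, 0.1, -0.5]
finger_gap: 0.0003
gripper_force: 0.0
```

>>> {"fn": "arm_command", "kwargs": {
  "steps": [
    [[0.01,0,0],0,0],
    [[0.01,0,0.01],0,0],
    [[0.01,0,0.02],0,0],
    [[0.01,0,0.03],0,0],
    [[0.01,0,0.04],0,0]
  ]
}}

```text
time: 4.82
eef_pos: [0.6284, -0.1365, 0.0345]
ee_rot: [3.138, 0.154, 0.0]
ft_force: [-0.2, -0.4, 0.3]
finger_gap: 0.0002
gripper_force: 0.0
```

>>> {"fn": "arm_command", "kwargs": {
  "steps": [
    [[0,0,0.01],0,0],
    [[0,0,0.02],0,0],
    [[0,0,0.02],0,0]
  ]
}}

```text
time: 5.07
eef_pos: [0.6285, -0.1363, 0.0321]
ee_rot: [-3.138, -0.154, 0.0]
ft_force: [0.4, -0.0, -0.7]
finger_gap: -0.0
gripper_force: 0.0
```

>>> {"fn": "arm_command", "kwargs": {
  "steps": [
    [[0,0,0.01],0,0],
    [[0,0,0.01],0,0],
    [[0,0,0.01],0,0]
  ]
}}

```text
time: 5.32
eef_pos: [0.6287, -0.1363, 0.0319]
ee_rot: [3.138, 0.154, 0.0]
ft_force: [-2.4, 0.7, 4.5]
finger_gap: -0.0
gripper_force: 2.5
```

>>> {"fn": "arm_command", "kwargs": {
  "steps": [
    [[0,0,0.007],0,0],
    [[0,0,0.007],0,0],
    [[0,0,0.007],0,0]
  ]
}}

```text
time: 5.57
eef_pos: [0.6287, -0.1363, 0.0318]
ee_rot: [3.138, 0.154, 0.0]
ft_force: [-4.6, 1.4, 9.7]
finger_gap: -0.0002
gripper_force: 4.7
```

Far right bears too: 9.7 N at 31.8 mm. I'll cross over the panel to far left.

>>> {"fn": "arm_command", "kwargs": {
  "steps": [
    [[0,0,-0.35],0,0],
    [[0,0,-0.65],0,0],
    [[0,-0.3,-0.65],0,0],
    [[0,-0.7,-0.65],0,0],
    [[0,-0.88,-0.65],0,0]
  ]
}}

```text
time: 5.98
eef_pos: [0.6195, -0.0455, 0.0961]
ee_rot: [-3.137, -0.156, -0.0]
ft_force: [-0.3, 1.0, -0.9]
finger_gap: 0.0002
gripper_force: 0.0
```

>>> {"fn": "arm_command", "kwargs": {
  "steps": [
    [[0,-0.4,0],0,0],
    [[0,-0.8,0],0,0],
    [[0,-0.88,0],0,0],
    [[0,-0.88,0],0,0],
    [[0,-0.88,0.3],0,0]
  ]
}}

```text
time: 6.4
eef_pos: [0.6146, 0.0383, 0.0705]
ee_rot: [3.135, 0.156, 0.016]
ft_force: [2.2, -0.5, 0.8]
finger_gap: -0.0004
gripper_force: 0.0
```

>>> {"fn": "arm_command", "kwargs": {
  "steps": [
    [[0,0,0.28],0,0],
    [[0,0,0.28],0,0],
    [[0,0,0.28],0,0]
  ]
}}

```text
time: 6.65
eef_pos: [0.6111, 0.0376, 0.0371]
ee_rot: [-3.138, -0.152, 0.003]
ft_force: [-0.2, -0.4, 0.5]
finger_gap: -0.0003
gripper_force: 0.0
```

>>> {"fn": "arm_command", "kwargs": {
  "steps": [
    [[0,0,0.02],0,0],
    [[0,0,0.04],0,0],
    [[0,0,0.05],0,0],
    [[0,0,0.06],0,0],
    [[0,0,0.06],0,0]
  ]
}}

```text
time: 7.07
eef_pos: [0.6115, 0.0388, 0.032]
ee_rot: [3.138, 0.154, 0.001]
ft_force: [-0.1, -0.5, -0.3]
finger_gap: -0.0003
gripper_force: 0.0
```

>>> {"fn": "arm_command", "kwargs": {
  "steps": [
    [[0,0,0.007],0,0],
    [[0,0,0.007],0,0],
    [[0,0,0.007],0,0]
  ]
}}

```text
time: 7.32
eef_pos: [0.6116, 0.0388, 0.0311]
ee_rot: [3.138, 0.154, 0.001]
ft_force: [-0.0, -0.3, 0.3]
finger_gap: 0.0
gripper_force: 0.4
```

>>> {"fn": "arm_command", "kwargs": {
  "steps": [
    [[0,0,0.01],0,0],
    [[0,0,0.01],0,0],
    [[0,0,0.01],0,0]
  ]
}}

```text
time: 7.57
eef_pos: [0.6116, 0.0389, 0.03]
ee_rot: [-3.138, -0.154, -0.001]
ft_force: [0.6, 0.8, 1.3]
finger_gap: 0.0003
gripper_force: 0.9
```

>>> {"fn": "arm_command", "kwargs": {
  "steps": [
    [[0,0,0.01],0,0],
    [[0,0,0.01],0,0],
    [[0,0,0.01],0,0]
  ]
}}

```text
time: 7.82
eef_pos: [0.6116, 0.0389, 0.0291]
ee_rot: [-3.138, -0.154, -0.001]
ft_force: [1.6, 1.0, 3.2]
finger_gap: -0.0003
gripper_force: 1.4
```

Far left gives, down to 29.1 mm at about 3 N. I'll go a little deeper to hold it, then lift.

>>> {"fn": "arm_command", "kwargs": {
  "steps": [
    [[0,0,0.01],0,0],
    [[0,0,0.01],0,0],
    [[0,0,0.01],0,0],
    [[0,0,0.01],0,0]
  ]
}}

```text
time: 8.15
eef_pos: [0.6117, 0.0389, 0.0286]
ee_rot: [3.138, 0.154, 0.001]
ft_force: [0.3, 1.8, 7.6]
finger_gap: -0.0001
gripper_force: 3.7
```

>>> {"fn": "arm_command", "kwargs": {
  "steps": [
    [[0,0,-0.2],0,0],
    [[0,0,-0.4],0,0],
    [[0,0,-0.4],0,0]
  ]
}}

```text
time: 8.4
eef_pos: [0.6127, 0.0385, 0.0711]
ee_rot: [3.137, 0.154, 0.007]
ft_force: [0.6, -0.1, 0.6]
finger_gap: -0.0
gripper_force: 0.0
```

Run:
```python
from fit import *
p=grab_frame("top");s=grab_frame("scene");q=[.5283,-.058,.0985]
for p,n in((p,"t"),(s,"s")):
    im=p["frame"].copy();hsv=cv2.cvtColor(im,cv2.COLOR_BGR2HSV)
    im=cv2.resize(im,None,fx=8,fy=8,interpolation=cv2.INTER_CUBIC)
    for z0,z1,col in((.002,.0203,(255,0,255)),(.002,.002,(0,255,0))):
        u=np.array([proj(p,x) for x in w(q,[[.097+dx,y,z] for dx in(-.012,.012) for y in(.108,.16) for z in(z0,z1)])])*8+4
        cv2.polylines(im,[cv2.convexHull(u.astype(np.int32))],True,col,1)
    c=u.mean(0).astype(int);cv2.imwrite(f"pics/w_{n}.png",im[c[1]-200:c[1]+200,c[0]-190:c[0]+190])
a,b=cv2.imread("pics/w_t.png"),cv2.imread("pics/w_s.png");cv2.imwrite("pics/w.png",np.hstack([a,b]))
```

```text
(no output)
```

View pics/w.png

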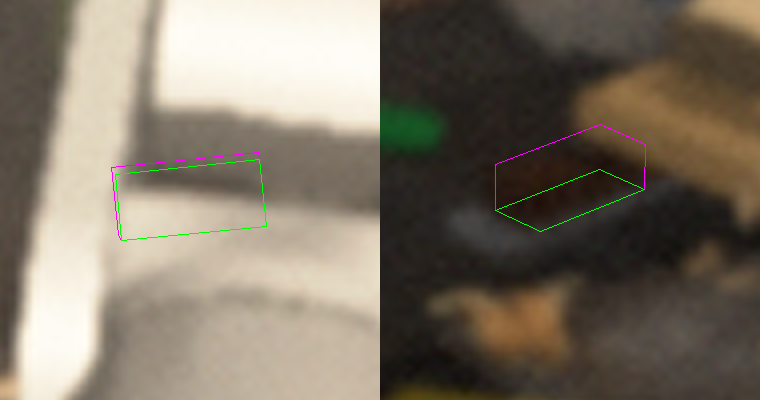

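The top view is hidden by the arm. The scene crop shows the brown wedge and its packer in the predicted outline (crop 495–645, 125–230). Going outside its thick end at low height.

>>> {"fn": "arm_command", "kwargs": {
  "steps": [
    [[0.05,-0.4,0],0,0],
    [[0.05,-0.8,0],0,0],
    [[0.05,-1.0,0],0,0],
    [[0.05,-1.0,0],0,0]
  ]
}}

```text
time: 8.83
eef_pos: [0.6049, 0.1426, 0.0663]
ee_rot: [-3.137, -0.161, 0.005]
ft_force: [0.3, -0.1, 0.1]
finger_gap: -0.0
gripper_force: 0.0
```

>>> {"fn": "arm_command", "kwargs": {
  "steps": [
    [[0,-0.06,0.2],0,0],
    [[0,-0.06,0.4],0,0],
    [[0,-0.06,0.55],0,0],
    [[0,-0.06,0.55],0,0],
    [[0,-0.06,0.55],0,0]
  ]
}}

```text
time: 9.25
eef_pos: [0.6053, 0.1441, 0.0118]
ee_rot: [3.138, 0.153, -0.004]
ft_force: [0.2, -0.3, 0.2]
finger_gap: 0.0001
gripper_force: 0.0
```

>>> {"fn": "arm_command", "kwargs": {
  "steps": [
    [[0,0.05,0.02],0,0],
    [[0,0.1,0.02],0,0],
    [[0,0.13,0.02],0,0],
    [[0,0.16,0.02],0,0],
    [[0,0.16,0.02],0,0]
  ]
}}

```text
time: 9.67
eef_pos: [0.6078, 0.128, 0.0114]
ee_rot: [3.138, 0.153, 0.001]
ft_force: [-0.2, -0.6, 0.1]
finger_gap: 0.0003
gripper_force: 0.0
```

>>> {"fn": "arm_command", "kwargs": {
  "steps": [
    [[0,0.03,0],0,0],
    [[0,0.06,0],0,0],
    [[0,0.09,0],0,0],
    [[0,0.12,0],0,0],
    [[0,0.15,0],0,0]
  ]
}}

```text
time: 10.08
eef_pos: [0.6091, 0.1137, 0.0111]
ee_rot: [-3.138, -0.154, -0.001]
ft_force: [0.1, 0.3, 1.3]
finger_gap: -0.0009
gripper_force: 0.8
```

>>> {"fn": "arm_command", "kwargs": {
  "steps": [
    [[0,0.02,0],0,0],
    [[0,0.04,0],0,0],
    [[0,0.06,0],0,0],
    [[0,0.06,0],0,0]
  ]
}}

```text
time: 10.42
eef_pos: [0.6097, 0.1076, 0.011]
ee_rot: [3.138, 0.154, 0.0]
ft_force: [0.1, -0.4, 0.5]
finger_gap: -0.0
gripper_force: 0.3
```

>>> {"fn": "arm_command", "kwargs": {
  "steps": [
    [[0,0.02,0],0,0],
    [[0,0.03,0],0,0],
    [[0,0.04,0],0,0],
    [[0,0.05,0],0,0],
    [[0,0.05,0],0,0]
  ]
}}

```text
time: 10.83
eef_pos: [0.6101, 0.1028, 0.0109]
ee_rot: [3.138, 0.154, -0.0]
ft_force: [0.4, 1.5, 0.2]
finger_gap: -0.0001
gripper_force: 0.5
```

>>> {"fn": "arm_command", "kwargs": {
  "steps": [
    [[0,0.01,0],0,0],
    [[0,0.015,0],0,0],
    [[0,0.02,0],0,0],
    [[0,0.02,0],0,0]
  ]
}}

```text
time: 11.17
eef_pos: [0.6102, 0.101, 0.0109]
ee_rot: [-3.138, -0.154, 0.0]
ft_force: [0.4, 1.5, 1.5]
finger_gap: 0.0001
gripper_force: 1.0
```

>>> {"fn": "arm_command", "kwargs": {
  "steps": [
    [[0,0.01,0],0,0],
    [[0,0.02,0],0,0],
    [[0,0.02,0],0,0]
  ]
}}

```text
time: 11.42
eef_pos: [0.6104, 0.0993, 0.0109]
ee_rot: [-3.137, -0.154, 0.0]
ft_force: [-1.5, 4.6, 1.9]
finger_gap: 0.0
gripper_force: 2.2
```

>>> {"fn": "arm_command", "kwargs": {
  "steps": [
    [[0,0.01,0],0,0],
    [[0,0.02,0],0,0],
    [[0,0.02,0],0,0]
  ]
}}

```text
time: 11.67
eef_pos: [0.6105, 0.0976, 0.0109]
ee_rot: [-3.137, -0.154, 0.0]
ft_force: [-1.0, 6.6, 0.7]
finger_gap: 0.0003
gripper_force: 3.3
```

>>> {"fn": "arm_command", "kwargs": {
  "steps": [
    [[0,0.01,0],0,0],
    [[0,0.015,0],0,0],
    [[0,0.015,0],0,0]
  ]
}}

```text
time: 11.92
eef_pos: [0.6106, 0.0967, 0.0109]
ee_rot: [-3.136, -0.154, 0.0]
ft_force: [-0.6, 9.1, 1.6]
finger_gap: 0.0001
gripper_force: 4.6
```

>>> {"fn": "arm_command", "kwargs": {
  "steps": [
    [[0,0.005,0],0,0],
    [[0,0.01,0],0,0],
    [[0,0.01,0],0,0]
  ]
}}

```text
time: 12.17
eef_pos: [0.6106, 0.096, 0.0109]
ee_rot: [-3.136, -0.154, 0.0]
ft_force: [-0.4, 10.6, 1.9]
finger_gap: 0.0002
gripper_force: 5.4
```

Jammed at 10.6 N after about 29 mm of travel. I'll back off, rise and press the corner.

>>> {"fn": "arm_command", "kwargs": {
  "steps": [
    [[0,-0.1,0],0,0],
    [[0,-0.25,0],0,0],
    [[0,-0.25,-0.2],0,0],
    [[0,-0.25,-0.5],0,0],
    [[0,-0.25,-0.5],0,0]
  ]
}}

```text
time: 12.58
eef_pos: [0.6108, 0.1204, 0.0659]
ee_rot: [3.137, 0.156, 0.012]
ft_force: [1.1, 0.3, 1.9]
finger_gap: -0.0003
gripper_force: 0.0
```

>>> {"fn": "arm_command", "kwargs": {
  "steps": [
    [[-0.04,0.3,0],0,0],
    [[-0.04,0.6,0],0,0],
    [[-0.04,0.8,0],0,0],
    [[-0.04,0.8,0.2],0,0],
    [[-0.04,0.8,0.2],0,0]
  ]
}}

```text
time: 13.0
eef_pos: [0.6108, 0.0389, 0.038]
ee_rot: [-3.138, -0.152, 0.007]
ft_force: [-1.1, 1.0, -1.4]
finger_gap: 0.0003
gripper_force: 0.0
```

>>> {"fn": "arm_command", "kwargs": {
  "steps": [
    [[0,0,0],0,0],
    [[0,0,0.02],0,0],
    [[0,0,0.03],0,0],
    [[0,0,0.03],0,0]
  ]
}}

```text
time: 13.33
eef_pos: [0.6124, 0.04, 0.0382]
ee_rot: [3.138, 0.155, 0.001]
ft_force: [0.2, 0.4, 0.5]
finger_gap: 0.0003
gripper_force: 0.0
```

>>> {"fn": "arm_command", "kwargs": {
  "steps": [
    [[0,0,0.02],0,0],
    [[0,0,0.04],0,0],
    [[0,0,0.05],0,0],
    [[0,0,0.06],0,0],
    [[0,0,0.06],0,0]
  ]
}}

```text
time: 13.75
eef_pos: [0.6123, 0.0395, 0.0324]
ee_rot: [-3.138, -0.154, 0.0]
ft_force: [-2.1, -0.2, 5.3]
finger_gap: -0.0004
gripper_force: 2.5
```

>>> {"fn": "arm_command", "kwargs": {
  "steps": [
    [[0,0,0.01],0,0],
    [[0,0,0.01],0,0],
    [[0,0,0.01],0,0]
  ]
}}

```text
time: 14.0
eef_pos: [0.6124, 0.0395, 0.0323]
ee_rot: [3.138, 0.154, 0.0]
ft_force: [-5.5, -0.1, 11.9]
finger_gap: -0.0001
gripper_force: 6.2
```

The corner is firm: 11.9 N at 32.3 mm. Lifting clear and moving back for a check picture.

>>> {"fn": "arm_command", "kwargs": {
  "steps": [
    [[0,0,-0.3],0,0],
    [[0,0,-0.7],0,0],
    [[0,0,-1.0],0,0],
    [[0,0,-1.0],0,0]
  ]
}}

```text
time: 14.33
eef_pos: [0.615, 0.0392, 0.1377]
ee_rot: [3.136, 0.154, 0.017]
ft_force: [0.7, -0.4, 0.7]
finger_gap: -0.0003
gripper_force: 0.0
```

>>> {"fn": "arm_command", "kwargs": {
  "steps": [
    [[-0.4,0,-0.4],0,0],
    [[-0.8,0,-0.4],0,0],
    [[-1.0,0,-0.4],0,0],
    [[-1.0,0,-0.4],0,0]
  ]
}}

```text
time: 14.67
eef_pos: [0.5086, 0.0298, 0.1709]
ee_rot: [-3.137, -0.154, 0.004]
ft_force: [-0.8, 0.7, 0.7]
finger_gap: -0.0001
gripper_force: 0.0
```

>>> {"fn": "arm_command", "kwargs": {
  "steps": [
    [[-0.4,0.4,0],0,0],
    [[-0.8,0.8,0],0,0],
    [[-1.0,1.0,0],0,0],
    [[-1.0,1.0,0],0,0]
  ]
}}

```text
time: 15.0
eef_pos: [0.4209, -0.0819, 0.1706]
ee_rot: [3.138, 0.151, -0.002]
ft_force: [-0.1, 0.5, 0.0]
finger_gap: 0.0001
gripper_force: 0.0
```

>>> {"fn": "arm_command", "kwargs": {
  "steps": [
    [[-0.2,0.4,0],0,0],
    [[-0.2,0.8,0],0,0],
    [[-0.2,1.0,0],0,0],
    [[-0.2,1.0,0],0,0],
    [[-0.2,1.0,0],0,0]
  ]
}}

```text
time: 15.42
eef_pos: [0.4129, -0.182, 0.1704]
ee_rot: [-3.137, -0.151, 0.001]
ft_force: [0.4, 0.1, 0.0]
finger_gap: 0.0002
gripper_force: 0.0
```

Run:
```python
from h import *
a=grab_frame("top")["frame"][120:310,140:470];b=grab_frame("scene")["frame"][150:300,160:460]
cv2.imwrite("pics/end.png",np.vstack([cv2.resize(a,(560,322),interpolation=cv2.INTER_CUBIC),cv2.resize(b,(560,278),interpolation=cv2.INTER_CUBIC)]))
print(observe()["eef_pos"])
```

```text
[ 0.41296587 -0.18054353  0.17058704]
```

View pics/end.png

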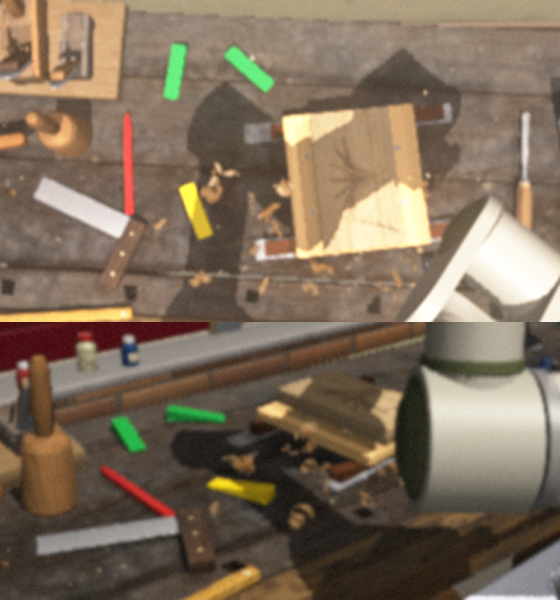

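The picture shows the far-left wedge pushed in: its packer is bare at px (246–270, 132), with a short brown stub at (278,132). The other wedges and the tools are where they were, and the robot touches nothing. Handing in.

```bash
python3 -c "
from rig import *
print(finish_job())"
```

```text
the job is handed in; nothing more can be done
None
```

The far-left corner was the one that rocked; I pushed its wedge in about 29 mm until it jammed, it then held firm at about 12 N, and the job is handed in (near left was not pressed, and no verdict came back).

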